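# Fit the noodle blade plate into the spiralizer

## Task

Draw the green blade plate out of the caddy by its finger tab and slide its two ears down into the slots of the spiralizer's blade frame, blades facing the crank, until it sits flat on the sill with both spring clips snapped over the ears. The machine gives on its soft feet, so push steadily until the plate is really home, but never with more than 30 N. Leave the orange plate standing in the caddy.

Things in the scene. Friction and masses are not known exactly. Their poses are not given: they have to be found in the camera images.
- green_plate_center (a point): Centre (half-way up) of the green blade plate: upright, 96 mm wide (y), 8 mm thick (x), 128 mm from foot to top of its finger tab, this point 64 mm above the foot; 0.10 to 0.18 kg. Axes: x normal to the plate, blades on its -x face; y along its width; z up. Stands loose in one slot of the caddy, the orange plate in the other. Each side has one ear, 8 mm thick, 36 to 65 mm above the foot.
- green_plate_tab (a point): Centre of the green plate's finger tab, the part to hold, 50 mm above the plate's centre (same axes). The tab is 34 mm wide (y), 10 mm thick (x) and 28 mm high, on the middle of the top edge; take it across its thickness, from above.
- green_plate_blade (a point): Point 12 mm off the plate's mid-plane on its blade side (-x), 52 mm above its foot; same axes as the plate. Shows which way the green plate's blades look.
- orange_plate_center (a point): Centre (half-way up) of the orange blade plate, same shape, size and axes as the green one; it stays in the caddy.
- caddy: Grey tray, 152 x 132 mm, fixed; origin at the middle of its underside, z up. Two upright slots (at x = -36 and +36 mm), each 10.5 mm wide and 101 mm long (along y) between ribs 38 mm high; the plates stand in them, foot 6 mm above the origin, blades to the caddy's -x.
- blade_seat (a point): Where the plate's centre lies when the plate is home in the white spiralizer (foot on the sill 64 mm below; unloaded, this point is 108 mm above the worktop). Axes: x along the machine, carriage and crank at -x; z up. Posts of the blade frame at -y and +y, inner faces 49.5 mm from the middle, tops 20 mm above this point, each with an upright slot for an ear.
- spiralizer: The spiralizer's feet, stuck to the worktop; origin on the worktop below the middle of the blade frame, axes as at the seat. On these four soft rubber feet the whole white machine (250 x 156 mm, 129 mm high), seat and clips with it, sinks straight down about 3 mm for each 10 N pressed on it and rises again when let go.
- deck (a joint): How far the white machine has risen (+) or sunk (-) on its rubber feet, m; 0 unloaded, about -0.0031 for each 10 N pressed on it (-0.0094 at 30 N).
- clip_left (a joint): Spring clip in the slot at +y, m pushed outward by the ear: 0 empty, 0.001 on the ear's smooth part, up to 0.0045 on its bead, 0.002 to 0.004 once snapped over (a plate off-centre moves one more). The slots are 10.5 mm wide (along x), open at the top and inward, with mouths flared to 18 mm. Ears are rounded off below, tips up to 59.5 mm from the plate's middle.
- clip_right (a joint): The same in the slot at -y. Going down, both clips together resist with some 5 N as they meet the ears about 22 mm before home, drag at 3 N, then need 11 to 20 N to ride over the ears' beads in the last 8 mm and snap over them 2 to 4 mm before home; after that the sill stops the plate.
Not all that is in view belongs to the job. Leave any yellow look-alike of the part that bears green_plate_center alone.

How it is judged (in metres and radians):
On the way, in this order (a step that is already met when the one before it is completed fails the run):
1. the green plate is lifted clear of the caddy (z of green_plate_center in the frame of caddy above 0.115 m), for 0.1 s.
2. both its ears are started in the two slots of the blade frame, plate upright and square, blades to the crank (x of green_plate_center in the frame of blade_seat between -0.005 and 0.005 m and y of green_plate_center in the frame of blade_seat between -0.005 and 0.005 m and z of green_plate_center in the frame of blade_seat between 0.012 and 0.044 m and angle between green_plate_center's own z axis and vertical below 0.08 rad and angle between the x axis of green_plate_center and the x axis of blade_seat, either way round below 0.08 rad and x of green_plate_blade in the frame of blade_seat below -0.004 m), for 0.1 s.
At the end, for the whole second after the job is handed in: Green plate flat on the sill of the blade frame (home height within 1.5 mm, which it reaches only with both clips snapped over its ears; sideways 3 mm, upright 0.03 rad, square 0.05 rad), blades to the crank, at rest; orange plate upright in its slot within 15 mm of its start (x of green_plate_center in the frame of blade_seat between -0.003 and 0.003 m and y of green_plate_center in the frame of blade_seat between -0.003 and 0.003 m and z of green_plate_center in the frame of blade_seat between -0.003 and 0.0015 m and angle between green_plate_center's own z axis and vertical below 0.03 rad and angle between the x axis of green_plate_center and the x axis of blade_seat, either way round below 0.05 rad and x of green_plate_blade in the frame of blade_seat below -0.006 m and linear speed of green_plate below 0.02 m/s and distance of orange_plate_center from where it was at the start of the episode below 0.015 m and angle between orange_plate_center's own z axis and vertical below 0.15 rad); the robot touches nothing.
It fails at once if the machine is pressed down too hard (its feet squeezed by more than 9.7 mm, about 31 N) (value of joint deck below -0.0097 m).
It fails at once if the orange plate is pulled out or pushed over (distance of orange_plate_center from where it was at the start of the episode above 0.03 m).
It also fails if it takes over 42 s, if anything falls off the work surface, if the arm or the gripper's body presses on something with over 40 N, if the wrist force passes 120 N, or if a joint passes its speed limit or range.

## Robot

A 6-joint arm with a two-finger parallel gripper is mounted at the origin on a cart in front of the work surface, level with it; the furniture and walls round the work are solid. World frame = base frame: x ahead of the robot, y to its left, z up, the work surface at z = 0. Lengths are in m, angles in degrees, forces in N, time in s.
With the tool pointing down it reaches from about 0.25 to 0.8 m from the base axis. Payload 3.9 kg.
Tool frame: the origin (TCP) lies at the very end of the fingers, on their centre line; the grasp point (between the pads) lies robot.pinch_z behind it (robot.pinch_z is the distance from the TCP to the grasp point, in m); z points along the fingers, y is the line along which they close (so a half turn about z gives the same grasp; the last joint's range is limited). The gripper opens to 85 mm and grips with 20 to 120 N. Pads are 22 mm wide; open, the fingers measure 114 mm over their backs; the gripper's body (76 mm by 85 mm) begins 54 mm behind the grasp point. The pads swing forward as they close: fully open they stand 13 mm farther back than shut.
Start: joints at [70.073, 14.897, -7.913, 67.191, 0, 90], TCP at [0.179, 0.494, 0.231] pointing down, gripper open.
Joint ranges: [-159.42, 159.42], [-47.68, 98.78], [-73.54, 78.23], [-108.79, 121.32], [-90, 84.71], [-180, 180]. Speed limits (degrees/s): [147.25, 147.25, 180, 180, 180, 180].

## Interface

Orientations are given as [roll, pitch, yaw] about the fixed x, y, z axes, in that order (R = Rz(yaw) Ry(pitch) Rx(roll)).
In Python, from cell import robot gives the robot as it stands.
- The arm moves only by the tool jog_arm, never from a script. Its argument "moves" is text: rows parted by semicolons, each of 5 numbers parted by spaces: the shift along the tool's x, y, z in mm, then the turn about the tool's z in rad, then the finger opening in mm, from 0 to 85.4. A call has 1 to 12 rows; each row shifts and turns the commanded pose from where the row before left it, along the tool's axes as they then stand; what a row does not reach is not made up. A row lasts 1/8 s, in which the tool goes at most 62.5 mm and 10.7 degrees, less where a joint would pass 70% of its speed; a pose out of reach is approached as far as the arm can. A call with a gripper value outside its range is refused whole. The fingers move at their own pace and stop on an object; the grip force is fixed at half the most. Time passes only in rows, so rows that do not move let the fingers close. It gives the time, the measured TCP pose, the force, the opening and the grip force at its end, in the units of the state.
- robot.state(): the state, without advancing time (a new reading comes with each control period).
- robot.snapshot(name): name is "scene" or "top" or "wrist"; returns a dict with "img" (420x560x3 uint8, red, green, blue), "mtx" (3x3 intrinsics, pixels), "dist_coeffs" ([k1, k2, p1, p2, k3] as OpenCV has them; the pictures are not rectified), "R" (3x3) and "t" (3): a world point X has camera coordinates R X + t. Camera axes: x right, y down, z forward; pixel columns grow to the right and rows downward; lengths in m; the calibration is good to about 2 mm. A picture is of the moment at which its call begins. There is no depth.
- robot.hand_in(): hands the job in; it is judged then, once.
The state is a dict: "t": time; "joint_pos": joint angles; "joint_velocities": joint speeds; "effort": joint torques, N m; "position": TCP position; "tool_rot": TCP orientation; "wrist_force": force on the tool from outside, world axes, zero at the start; "moment": the same for the moment, N m; "width": finger opening in m; "finger_force": force on a finger pad.
Only numpy, scipy, OpenCV 4.12 (cv2) and the standard library are available. Lean on these libraries where they do the work, as an engineer would, in place of code of your own. Each camera call takes 0.05 s, during which the arm holds its last target. There are 200 camera calls.

## Working session

There is one attempt and no reset: what is moved stays moved. The work goes in short steps, Python scripts to look and compute and a tool call to move; the robot and the scene stay as the last step left them, time stands still between calls to the robot, and variables do not carry over. Pictures are saved under pics/ and viewed, at most 10 in all, crops included, and the job is handed in when it is done.

Besides the shell and the picture viewer there is one more tool, called by a JSON object that holds its "name" and its "arguments", one argument or row to a line. jog_arm: Moves the arm, as the interface text tells. Its arguments: {"type":"object","properties":{"moves":{"type":"string"}},"required":["moves"]}

```bash
mkdir -p pics; cat > h.py <<'E'
import cv2,numpy as np
from cell import robot
def snap(n,f):
    s=robot.snapshot(n); cv2.imwrite(f'pics/{f}.png',cv2.cvtColor(s['img'],cv2.COLOR_RGB2BGR)); np.savez(f'{f}.npz',**{k:np.array(v) for k,v in s.items()}); return s
def ray(f,px):
    s=np.load(f+'.npz'); p=cv2.undistortPoints(np.array(px,float).reshape(-1,1,2),s['mtx'],s['dist_coeffs']).reshape(-1,2)
    d=np.c_[p,np.ones(len(p))]@s['R']; return -s['R'].T@s['t'],d
def atz(f,px,z):
    c,d=ray(f,px); z=np.broadcast_to(z,len(d)); return c+d*((z-c[2])/d[:,2])[:,None]
def proj(f,X):
    s=np.load(f+'.npz'); return cv2.projectPoints(np.array(X,float).reshape(-1,1,3),cv2.Rodrigues(s['R'])[0],s['t'],s['mtx'],s['dist_coeffs'])[0].reshape(-1,2)
E
python3 - <<'E'
from h import *
for n in ('scene','top','wrist'): snap(n,n+'0')
a=[cv2.imread(f'pics/{n}0.png') for n in ('scene','top')]
print(robot.state(),robot.pinch_z)
for n in ('scene','top','wrist'):
    c,_=ray(n+'0',[[280,210]]); print(n,c)
E
```

```text
{'t': 0.15, 'joint_pos': array([ 7.00711315e+01,  1.49277095e+01, -7.96823752e+00,  6.71936657e+01,
        1.31501569e-03,  9.00012177e+01]), 'joint_velocities': array([ 0.02488831, -0.04272212,  0.25500093,  0.03958266,  0.08369545,
       -0.05982358]), 'effort': array([ 2.24765577e-04, -4.06005120e+01,  2.54166913e+01,  1.27155741e-02,
       -7.80200617e-05, -1.07653355e-05]), 'position': array([0.17875519, 0.49305103, 0.23065405]), 'tool_rot': array([-1.79910387e+02, -1.31310962e-03,  1.60069912e+02]), 'wrist_force': array([-0.18666098, -0.09676139,  0.1607503 ]), 'moment': array([-0.03851195, -0.02203012, -0.01540943]), 'finger_force': 0.0, 'width': 0.08551746103775473} 0.0187
scene [-0.16195557  0.94236591  0.67066912]
top [0.26731992 0.17255841 0.91675864]
wrist [0.10210872 0.5212588  0.37284893]
```

View pics/scene0.png

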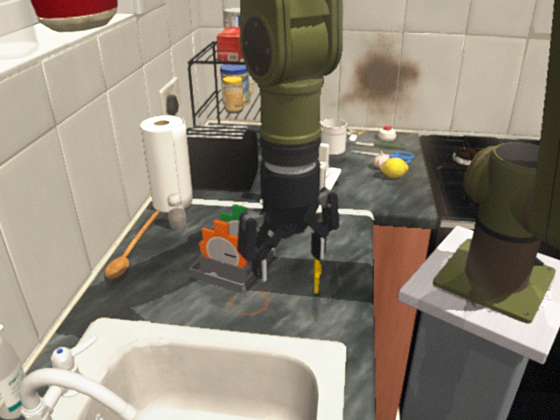

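View pics/top0.png

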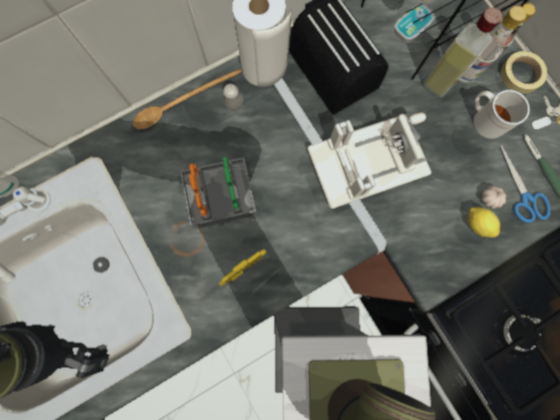

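The top picture shows the caddy at about (218,192), with the green plate at (231,184) and the orange one at (197,190). The spiralizer is at about (370,160), and the yellow look-alike at (243,267). I'll enlarge both areas.

```bash
python3 - <<'E'
import cv2,numpy as np
i=cv2.imread('pics/top0.png')
a=cv2.resize(i[145:235,170:270],None,fx=8,fy=8,interpolation=cv2.INTER_CUBIC)[:600,:800]
cv2.imwrite('pics/c1.png',a)
b=cv2.resize(i[105:213,300:438],None,fx=5.5,fy=5.5,interpolation=cv2.INTER_CUBIC)
cv2.imwrite('pics/c2.png',b); print(a.shape,b.shape)
E
```

```text
(600, 800, 3) (594, 759, 3)
```

View pics/c1.png

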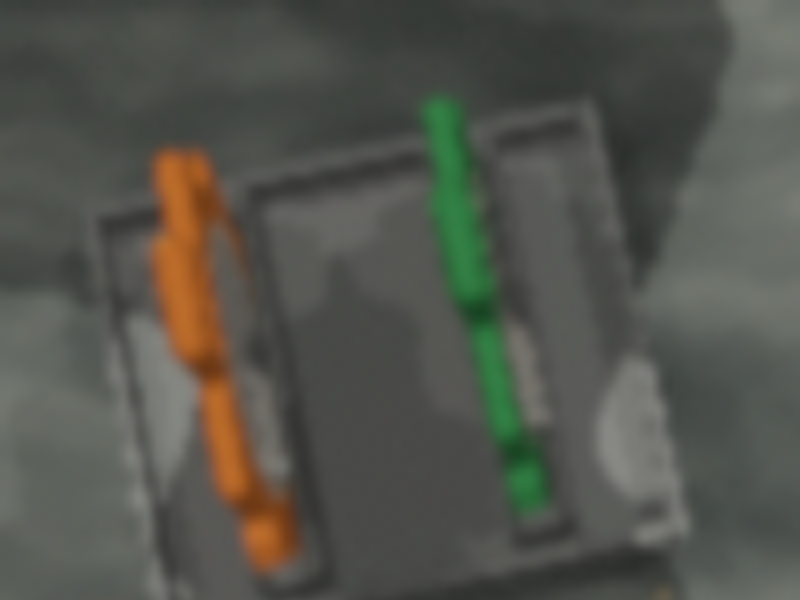

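View pics/c2.png

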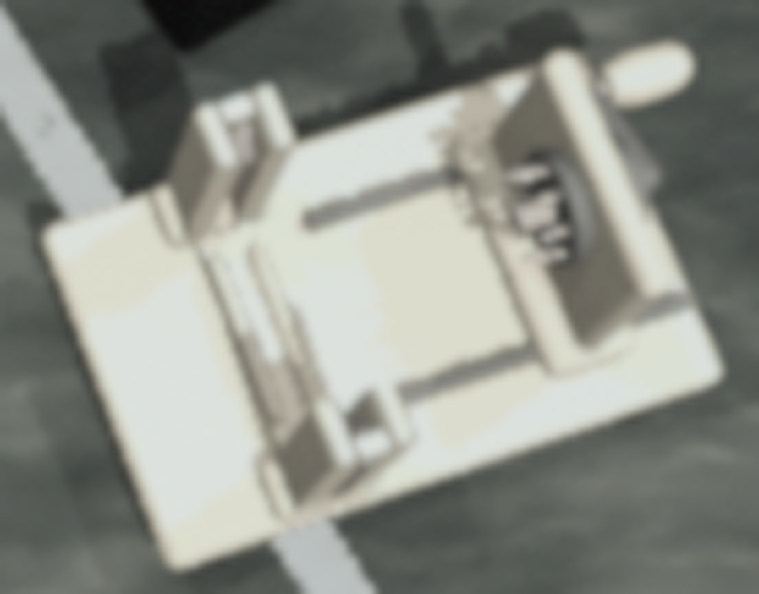

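```bash
python3 - <<'E'
from h import *
A=lambda l:[(x/5.5+300,y/5.5+105) for x,y in l]
G=lambda l:[(x/8+170,y/8+145) for x,y in l]
np.set_printoptions(precision=4,suppress=True)
p=atz('top0',A([(265,157),(357,397)]),.128); print(p,np.linalg.norm(p[1]-p[0]),p.mean(0),np.degrees(np.arctan2(*(p[1]-p[0])[1::-1])))
b=atz('top0',A([(45,230),(175,570),(722,375),(560,50)]),.02);print(b)
t=atz('top0',G([(432,190),(465,185),(495,300),(460,315)]),.134);print('tab',t,t.mean(0))
o=atz('top0',G([(160,240),(190,235),(215,360),(185,370)]),.134);print('otab',o.mean(0))
c=atz('top0',G([(90,210),(590,95),(690,540)]),.006);print('caddy',c,np.linalg.norm(np.diff(c,axis=0),axis=1))
w=atz('top0',[(243,267)],.06);print(w)
print(proj('wrist0',t))
E
```

```text
[[ 0.5733  0.0175  0.128 ]
 [ 0.4787 -0.0128  0.128 ]] 0.0993729771332094 [0.526  0.0023 0.128 ] -162.23413552394607
[[ 0.5827  0.0924  0.02  ]
 [ 0.4337  0.0416  0.02  ]
 [ 0.5163 -0.1946  0.02  ]
 [ 0.6641 -0.1355  0.02  ]]
tab [[0.4968 0.2751 0.134 ]
 [0.4981 0.2668 0.134 ]
 [0.4679 0.2588 0.134 ]
 [0.464  0.2675 0.134 ]] [0.4817 0.267  0.134 ]
otab [0.4682 0.3363 0.134 ]
caddy [[0.529  0.3927 0.006 ]
 [0.5634 0.2454 0.006 ]
 [0.4286 0.2154 0.006 ]] [0.1513 0.1381]
[[0.3016 0.2409 0.06  ]]
[[182.5318 579.6832]
 [175.1018 582.6414]
 [153.9679 564.6439]
 [160.7276 559.6874]]
```

View pics/wrist0.png

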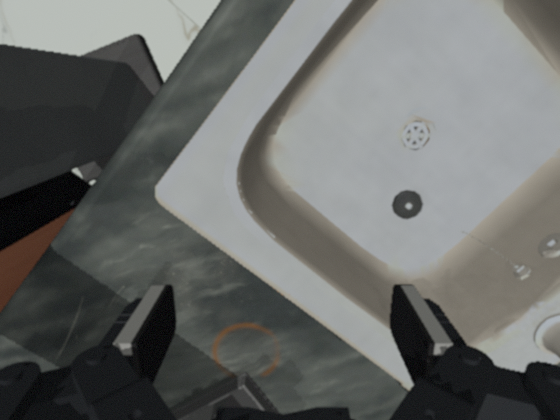

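{"name": "jog_arm", "arguments": {
  "moves": "0 0 -5 -0.145 85;0 0 -5 -0.145 85;0 0 -5 -0.145 85;0 0 -5 -0.143 85;-32 -45 0 0 85;-32 -45 0 0 85;-32 -45 0 0 85;-32 -45 0 0 85;-32 -45 0 0 85;-32 -45 0 0 85;-32 -45 0 0 85;-32 -45 0 0 85"
}}

```text
t: 1.65
position: [0.5114, 0.2, 0.2511]
tool_rot: [180.0, -0.0, -166.8]
wrist_force: [0.3, 1.3, 0.4]
width: 0.085
finger_force: 0.0
```

```bash
python3 - <<'E'
from h import *
s=snap('wrist','w1'); st=robot.state(); print(st['t'],st['joint_pos'],st['position'],st['tool_rot'])
i=cv2.imread('pics/w1.png'); cv2.imwrite('pics/w1b.png',cv2.resize(i,(800,600),interpolation=cv2.INTER_CUBIC))
print(proj('w1',[[.4817,.267,.134],[.4682,.3363,.134]]))
E
```

```text
1.7 [20.93012267 17.08361508 -1.92561247 70.83288947 -0.31325954  8.05606261] [0.51657863 0.19569795 0.25068512] [-179.71195764    0.20022554 -167.12586825]
[[383.8491485  184.87326044]
 [483.69014721 188.21796636]]
```

View pics/w1b.png

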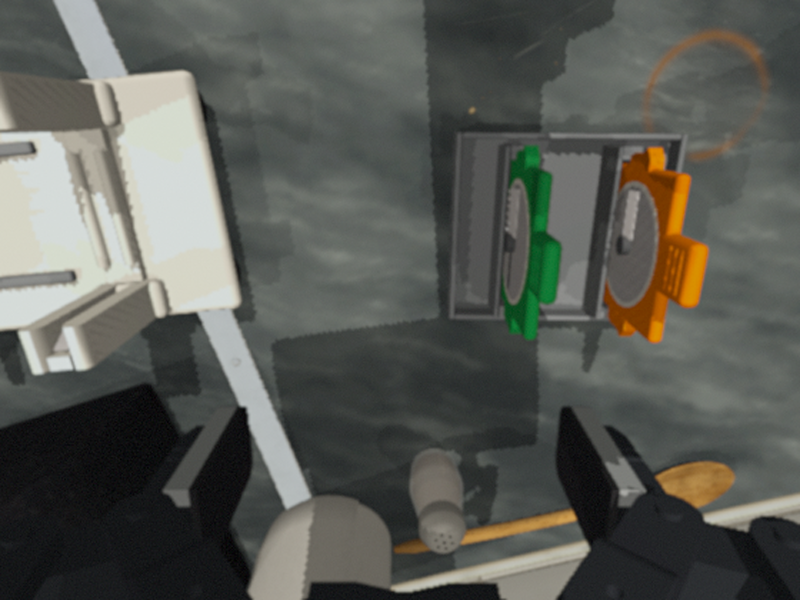

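The wrist picture shows the green tab at (545,270) and the orange tab at (690,270), in 800-wide pixels. The face toward the machine has a disc with a light strip. Now I need the opposite face for comparison.

```bash
python3 - <<'E'
from h import *
snap('scene','s1'); i=cv2.imread('pics/s1.png'); w=cv2.imread('pics/w1.png')
x,y=proj('s1',[[.468,.336,.08]])[0].astype(int)
a=cv2.resize(i[y-45:y+45,x-30:x+60],(600,600),interpolation=cv2.INTER_CUBIC)[:,:400] if 0 else cv2.resize(i[y-45:y+45,x-30:x+30],(400,600),interpolation=cv2.INTER_CUBIC)
b=cv2.resize(w[95:245,400:500],(400,600),interpolation=cv2.INTER_CUBIC)
b=cv2.resize(w[95:245,340:500],(400,375),interpolation=cv2.INTER_CUBIC); b=np.vstack([b,np.zeros((225,400,3),np.uint8)])
cv2.imwrite('pics/cmp.png',np.hstack([a,b]))
E
```

```text
(no output)
```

View pics/cmp.png

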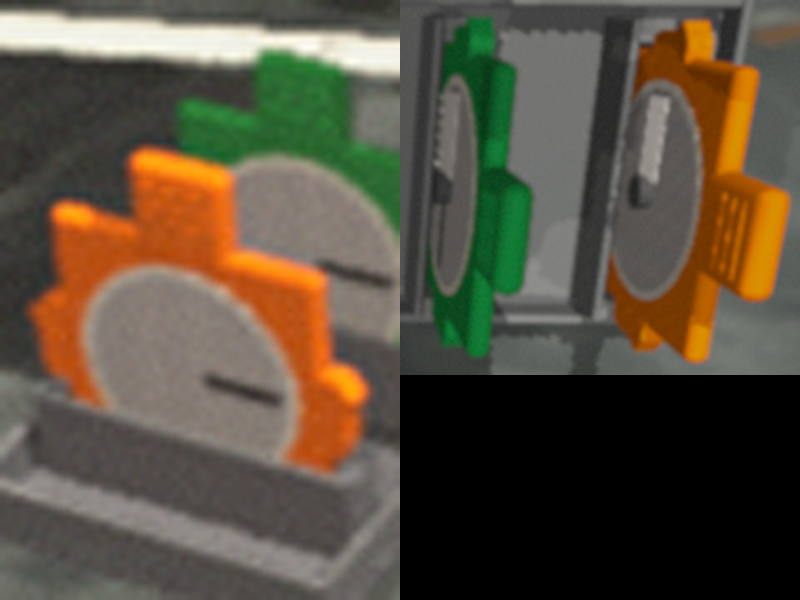

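The serrated blades and the knob are on the faces toward -y, which is the crank side. So the plate needs no half turn, only about 5° of yaw. Next I'll refine the tab position from the wrist picture.

```bash
python3 - <<'E'
from h import *
np.set_printoptions(precision=4,suppress=True)
W=lambda l:[(340+(x-400)/2.5,95+y/2.5) for x,y in l]
print(ray('w1',[[0,0]])[0])
print('green tab far edge ends',atz('w1',W([(528,182),(526,292)]),.134))
print('orange',atz('w1',W([(789,185),(775,298)]),.134))
print('plate far-edge',atz('w1',W([(516,65),(490,355)]),.106), atz('w1',W([(758,70),(708,362)]),.106))
# caddy outer corners (w1b /0.7) 
c=atz('w1',np.array([(457,133),(688,134),(450,319)])*.7,.01);print('caddy',c,np.linalg.norm(c[1]-c[0]),np.linalg.norm(c[2]-c[0]))
i=np.load('w1.npz')['img']; h=cv2.cvtColor(i,cv2.COLOR_RGB2HSV)
m=cv2.inRange(h,(50,120,40),(80,255,255)); ys,xs=np.nonzero(m[150:225,365:400]); 
for y in (120,130,140,150,160,165,170,180,190,200,205,210,214,218,225,232,236): 
    x=np.nonzero(m[y])[0]; print(y,x.min() if len(x) else None,x.max() if len(x) else None,end=' | ')
E
```

```text
[0.432  0.1811 0.3934]
green tab far edge ends [[0.4688 0.2681 0.134 ]
 [0.4999 0.2779 0.134 ]]
orange [[0.4534 0.3388 0.134 ]
 [0.4854 0.3484 0.134 ]]
plate far-edge [[0.4399 0.2627 0.106 ]
 [0.5309 0.2838 0.106 ]] [[0.4254 0.3328 0.106 ]
 [0.517  0.3542 0.106 ]]
caddy [[0.4318 0.2187 0.01  ]
 [0.398  0.3709 0.01  ]
 [0.5637 0.2485 0.01  ]] 0.15592171645529232 0.13520289223335094
120 357 381 | 130 368 384 | 140 370 383 | 150 371 382 | 160 372 381 | 165 371 384 | 170 371 391 | 180 371 391 | 190 369 390 | 200 351 389 | 205 351 388 | 210 353 387 | 214 353 376 | 218 353 377 | 225 355 376 | 232 356 375 | 236 367 374 |
```

{"name": "jog_arm", "arguments": {
  "moves": "5 36 0 0 50;5 36 20 0 50;0 0 30 0 50;0 0 0 0 50;0 0 0 0 50"
}}

```text
t: 2.38
position: [0.4841, 0.2695, 0.202]
tool_rot: [180.0, 0.0, -166.8]
wrist_force: [0.3, 0.2, 0.3]
width: 0.0498
finger_force: 0.0
```

```bash
python3 - <<'E'
from h import *
np.set_printoptions(precision=4,suppress=True)
snap('wrist','w2'); snap('top','t2'); st=robot.state(); print(st['t'],st['position'],st['tool_rot'],st['width'])
i=np.load('w2.npz')['img']; h=cv2.cvtColor(i,cv2.COLOR_RGB2HSV)
m=cv2.inRange(h,(50,120,40),(80,255,255));ys,xs=np.nonzero(m);print(xs.min(),xs.max(),ys.min(),ys.max()); print(proj('w2',[[.485,.2685,.134]]))
cv2.imwrite('pics/w2b.png',cv2.resize(cv2.cvtColor(i,4)[150:420,140:420],(620,598),interpolation=cv2.INTER_CUBIC))
E
```

```text
2.475 [0.4849 0.2695 0.2027] [ 179.9639    0.1241 -166.8354] 0.05016410488558936
275 291 121 277
[[281.0386 228.6305]]
```

View pics/w2b.png

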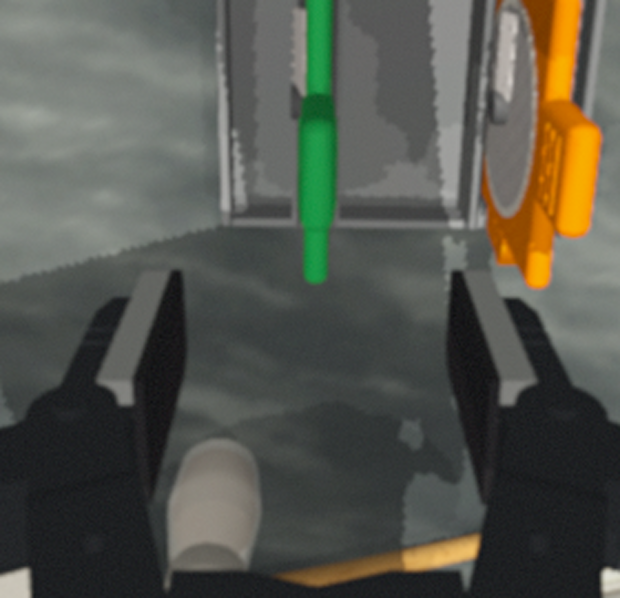

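The tab runs from (299,97) to (337,232) in the crop, and it is centred between the fingers. Now I go down and grip.

{"name": "jog_arm", "arguments": {
  "moves": "1 0 35 0 50;0 0 35 0 50;0 0 20 0 50;0 0 9 0 50;0 0 0 0 50;0 0 0 0 4;0 0 0 0 4;0 0 0 0 4;0 0 0 0 4;0 0 0 0 4;0 0 0 0 4"
}}

```text
t: 3.85
position: [0.484, 0.2696, 0.1034]
tool_rot: [180.0, 0.1, -166.8]
wrist_force: [-0.4, 0.1, 6.6]
width: 0.0092
finger_force: 59.1
```

{"name": "jog_arm", "arguments": {
  "moves": "0 0 -8 0 4;0 0 -15 0 4;0 0 -25 0 4;0 0 -35 0 4;0 0 -35 0 4;0 0 -32 0 4;0 0 0 0 4;0 0 0 0 4"
}}

```text
t: 4.85
position: [0.4827, 0.2688, 0.2518]
tool_rot: [-180.0, -0.1, -166.8]
wrist_force: [-0.1, -0.0, -0.5]
width: 0.0091
finger_force: 58.7
```

{"name": "jog_arm", "arguments": {
  "moves": "6 -47 0 0 4;6 -47 0 0 4;6 -47 0 0 4;6 -48 0 0 4;0 0 0 -0.04 4;0 0 0 -0.04 4;0 0 0 0 4;0 0 0 0 4;0 0 0 0 4"
}}

```text
t: 5.98
position: [0.5027, 0.0797, 0.2519]
tool_rot: [180.0, -0.0, -162.2]
wrist_force: [0.9, 0.2, -1.0]
width: 0.0093
finger_force: 59.1
```

```bash
python3 - <<'E'
from h import *
np.set_printoptions(precision=4,suppress=True)
snap('wrist','w3'); snap('top','t3'); st=robot.state(); print(st['t'],st['position'],st['tool_rot'],st['width'],st['wrist_force'])
i=cv2.imread('pics/w3.png')
cv2.imwrite('pics/w3b.png',cv2.resize(i,(800,600),interpolation=cv2.INTER_CUBIC))
print(proj('w3',[[.526,.0023,.128],[.5733,.0175,.128],[.4787,-.0128,.128]])/.7)
E
```

```text
6.075 [0.5029 0.0798 0.2522] [ 179.9982   -0.0134 -162.2124] 0.009100098658837857 [ 0.0793 -0.3099 -0.9604]
[[247.8922 283.9679]
 [256.4294 370.9552]
 [238.1804 186.2831]]
```

View pics/w3b.png

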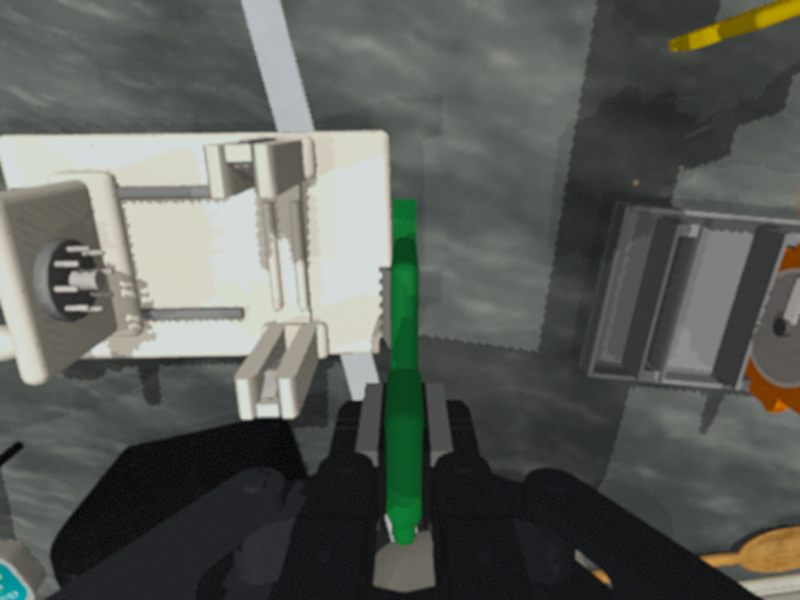

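The posts' slot mouths are at about (241,197) and (268,374). The plate hangs straight, with its visible end at (405,200) and the tab at rows 370–540. I'll compare that with a model.

```bash
python3 - <<'E'
from h import *
np.set_printoptions(precision=4,suppress=True)
P=atz('w3',np.array([(241,197),(268,374)])*.7,.128); print(P,np.linalg.norm(P[1]-P[0]),P.mean(0),np.degrees(np.arctan2(*(P[1]-P[0])[1::-1])))
st=robot.state();p=st['position'];y=np.radians(st['tool_rot'][2]);X=np.array([np.cos(y),np.sin(y),0]);Y=np.array([np.sin(y),-np.cos(y),0])
R=np.load('w3.npz')['R'];print('cam axes',R@np.c_[X,Y,[0,0,-1]])
m=lambda a,b,c:p+X*a+Y*b+np.array([0,0,.0187+c])  # rel tab centre
names=['tabtop+','tabtop-','shoulder+4','shoulder-4','eartop','eartip-4','eartip+4']
print(*zip(names,(proj('w3',[m(.017,0,.014),m(-.017,0,.014),m(.048,.004,-.014),m(.048,-.004,-.014),m(.0595,0,-.049),m(.0595,-.004,-.049),m(.0595,.004,-.049)])/.7).round(1)),sep='\n')
i=np.load('w3.npz')['img']; h=cv2.cvtColor(i,cv2.COLOR_RGB2HSV); M=cv2.inRange(h,(50,100,30),(85,255,255))
for r in range(136,384,4):
    x=np.nonzero(M[r])[0]
    if len(x): print(round(r/.7),round(x.min()/.7),round(x.max()/.7),end=' | ')
# enhanced crop of posts
g=cv2.imread('pics/w3.png'); a=cv2.resize(g[92:152,135:230],None,fx=8,fy=8,interpolation=cv2.INTER_CUBIC)[:,:390]
a=cv2.resize(g[95:145,135:200],(400*65//65,300),interpolation=cv2.INTER_CUBIC); 
a=cv2.resize(g[90:145,135:215],None,fx=5,fy=5,interpolation=cv2.INTER_CUBIC); b=cv2.resize(g[222:297,160:240],None,fx=5,fy=5,interpolation=cv2.INTER_CUBIC)
b=b[:375]; o=np.zeros((375,800,3),np.uint8); o[:275,:400]=a; o[:,400:]=b
# top-cam crop below
o=(255*(o/255.)**1.6).astype(np.uint8); cv2.imwrite('pics/posts.png',o)
E
```

```text
[[ 0.4833 -0.0104  0.128 ]
 [ 0.5732  0.0239  0.128 ]] 0.09619089353615033 [0.5283 0.0068 0.128 ] 20.926118414507606
cam axes [[-0.0011  1.     -0.0004]
 [-0.9473 -0.0012 -0.3203]
 [-0.3203  0.      0.9473]]
('tabtop+', array([404.9, 415.2]))
('tabtop-', array([405. , 534.9]))
('shoulder+4', array([419.8, 256.2]))
('shoulder-4', array([389.4, 256.2]))
('eartop', array([404.3, 194.5]))
('eartip-4', array([391.7, 194.5]))
('eartip+4', array([416.9, 194.5]))
200 393 416 | 206 393 416 | 211 393 416 | 217 393 416 | 223 393 416 | 229 393 416 | 234 393 416 | 240 393 414 | 246 394 414 | 251 394 414 | 257 393 416 | 263 393 416 | 269 391 417 | 274 391 417 | 280 391 417 | 286 391 417 | 291 391 417 | 297 391 417 | 303 391 417 | 309 391 416 | 314 391 416 | 320 391 416 | 326 391 416 | 331 391 416 | 337 391 416 | 343 391 416 | 349 391 416 | 354 390 416 | 360 390 416 | 366 390 416 | 371 389 419 | 377 387 420 | 383 387 421 | 389 386 421 | 394 386 421 | 400 384 423 | 406 384 423 | 411 384 423 | 417 383 424 | 423 383 424 | 429 384 423 | 434 384 423 | 440 384 423 | 446 384 423 | 451 384 423 | 457 384 421 | 463 386 421 | 469 386 421 | 474 386 421 | 480 384 421 | 486 384 421 | 491 386 421 | 497 386 421 | 503 386 421 | 509 384 421 | 514 389 421 | 520 391 419 | 526 393 414 | 531 393 413 | 537 394 413 | 543 397 410 |
```

View pics/posts.png

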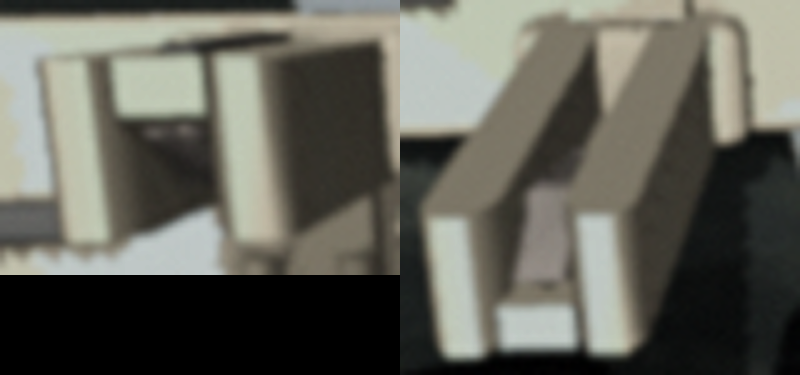

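```bash
python3 - <<'E'
from h import *
np.set_printoptions(precision=4,suppress=True)
n=lambda l:[(135+x/5,90+y/5) for x,y in l]; f=lambda l:[(160+(x-400)/5,222+y/5) for x,y in l]
P=atz('w3',n([(170,243),(152,58)])+f([(528,212),(538,353)]),.128);print(P)
d=P[2]-P[0];print(np.linalg.norm(d),P[[0,2]].mean(0),np.degrees(np.arctan2(d[1],d[0])));d=P[3]-P[1];print(np.linalg.norm(d),P[[1,3]].mean(0),np.degrees(np.arctan2(d[1],d[0])))
# base long edge at back (right side of base, z~.02): w3b (392,262?) 
# edges of base: top edge rows in w3b (310,131)-(5,136)
# individual prong edges near/far
L=atz('w3',n([(62,240),(110,242),(225,242),(285,242)])+f([(425,212),(480,212),(577,212),(632,212)]),.128);print(L)
# reference checks: caddy position by both cams
c=atz('w3',np.array([(620,203),(588,377)])*.7,.01);print('caddy -x corners',c)
print(atz('w3',np.array([(388,131),(390,355)])*.7,.02),'base corners (machine +x)')
# top-view plate in t3
i=np.load('t3.npz')['img'];h=cv2.cvtColor(i,cv2.COLOR_RGB2HSV);M=cv2.inRange(h,(50,120,30),(80,255,255));ys,xs=np.nonzero(M);print(xs.min(),xs.max(),ys.min(),ys.max())
E
```

```text
[[ 0.4838 -0.0101  0.128 ]
 [ 0.4601 -0.0176  0.128 ]
 [ 0.5759  0.023   0.128 ]
 [ 0.6     0.0302  0.128 ]]
0.0978691530197623 [0.5298 0.0064 0.128 ] 19.75697303243646
0.14779400942025298 [0.53   0.0063 0.128 ] 18.881459931724095
[[ 0.488  -0.0245  0.128 ]
 [ 0.4862 -0.0181  0.128 ]
 [ 0.4813 -0.0029  0.128 ]
 [ 0.4787  0.0051  0.128 ]
 [ 0.5807  0.0076  0.128 ]
 [ 0.5781  0.0158  0.128 ]
 [ 0.5736  0.0303  0.128 ]
 [ 0.571   0.0385  0.128 ]]
caddy -x corners [[0.4316 0.2179 0.01  ]
 [0.5641 0.2525 0.01  ]]
[[0.4346 0.0469 0.02  ]
 [0.5895 0.0964 0.02  ]] base corners (machine +x)
326 336 142 180
```

```bash
cat > model.py <<'E'
from h import *
from scipy.optimize import minimize
def boxes(): # (y0,y1,z0,z1,halfthick) rel to plate centre
    return [(-.017,.017,.036,.064,.005),(-.048,.048,-.064,.036,.004),(-.0595,.0595,-.028,.001,.004)]
def pts(c,yaw):
    a=np.radians(yaw); Yp=np.array([np.cos(a),np.sin(a),0]); N=np.array([-np.sin(a),np.cos(a),0])
    return [np.array([c+Yp*y+N*n+np.array([0,0,z]) for y in b[:2] for z in b[2:4] for n in (-b[4],b[4])]) for b in boxes()]
def mask(f,c,yaw,k=8):
    m=np.zeros((420*k,560*k),np.uint8)
    for q in pts(c,yaw): cv2.fillConvexPoly(m,cv2.convexHull((proj(f,q)*k+k/2).astype(np.int32)),255)
    return cv2.resize(m,(560,420),interpolation=cv2.INTER_AREA)/255.
def green(f):
    h=cv2.cvtColor(np.load(f+'.npz')['img'],cv2.COLOR_RGB2HSV); return (cv2.inRange(h,(45,90,25),(88,255,255))>0).astype(float)
def stat(m):
    ys,xs=np.nonzero(m>.5); w=m[ys,xs]; x,y=(xs*w).sum()/w.sum(),(ys*w).sum()/w.sum()
    C=np.cov(np.c_[xs,ys].T,aweights=w); return np.array([x,y,np.degrees(.5*np.arctan2(2*C[0,1],C[0,0]-C[1,1]))]),(xs.min(),xs.max(),ys.min(),ys.max())
E
python3 - <<'E'
from model import *
np.set_printoptions(precision=3,suppress=True)
p=robot.state()['position'];c=p+[0,0,.0187-.05]
for f in ('t3',):
    print(stat(green(f)),stat(mask(f,c,17.8)))
    for d in ([.002,0,0],[0,.002,0],[0,0,.002]): print(stat(mask(f,c+d,17.8))[0])
g=green('t3')[135:190,320:345].astype(int)
print('\n'.join(''.join('.#'[v] for v in r) for r in g))
# grey image of posts in top0
i=cv2.cvtColor(np.load('top0.npz')['img'],7)[118:192,330:378]
E
```

```text
(array([307.515, 165.546,  -4.278]), (np.int64(4), np.int64(336), np.int64(142), np.int64(192))) (array([325.137, 151.98 ,  75.117]), (np.int64(311), np.int64(339), np.int64(120), np.int64(185)))
[325.11  150.97   75.183]
[324.036 151.973  75.022]
[325.265 151.669  75.079]
.........................
.........................
.........................
.........................
.........................
.........................
.........................
...........###...........
..........#####..........
.........######..........
.........######..........
.........######..........
.........######..........
.........#####...........
.........####............
.........###.............
........###..............
........###..............
........###..............
........####.............
.........###.............
.........###.............
.........####............
.........####............
.........#####...........
..........####...........
..........####...........
..........#####..........
..........#####..........
..........######.........
..........######.........
...........######........
...........######........
...........######........
...........######........
...........#####.........
...........#####.........
...........####..........
..........#####..........
......#...#####..........
......#########..........
......##########.........
.......#########.........
.......#########.........
........########.........
........########.........
.........####............
.........................
.........................
.........................
.........................
.........................
.........................
.........................
.........................
```

{"name": "jog_arm", "arguments": {
  "moves": "-1 -39 0 0 4;-1 -40 0 -0.009 4;0 0 0 0 4;0 0 0 0 4;0 0 0 0 4"
}}

```text
t: 6.7
position: [0.5286, 0.0058, 0.2523]
tool_rot: [180.0, -0.0, -161.7]
wrist_force: [-0.2, -0.4, -1.8]
width: 0.0091
finger_force: 59.4
```

```bash
python3 - <<'E'
from model import *
np.set_printoptions(precision=4,suppress=True)
snap('wrist','w4'); snap('top','t4'); st=robot.state(); p=st['position'];print(st['t'],p,st['tool_rot'],st['width'],st['wrist_force'])
a=np.radians(st['tool_rot'][2]);X=np.array([np.cos(a),np.sin(a),0]);Y=np.array([np.sin(a),-np.cos(a),0])
m=lambda a,b,z:[*(p+X*a+Y*b)[:2],z]
print(proj('w4',[m(.0495,-.009,.128),m(.0495,.009,.128),m(.075,-.005,.128),m(.075,.005,.128)]))
i=np.load('w4.npz')['img'].astype(int); g=green('w4')
for r in range(120,180,4): x=np.nonzero(g[r])[0]; print(r,(x.min(),x.max()) if len(x) else '')
v=i.sum(2)//3
print('rows/cols of grey'); 
for r in range(90,176,3): print(r,' '.join(f'{k:3d}' for k in v[r,244:324:2]))
E
```

```text
6.8 [0.5287 0.0058 0.2524] [ 179.9937    0.001  -161.6365] 0.009156796129422445 [-0.0752 -0.4567 -1.1287]
[[269.8715 132.8186]
 [295.5718 132.7851]
 [275.3053  94.4962]
 [290.0673  94.4772]]
120 
124 
128 
132 
136 
140 (np.int64(275), np.int64(290))
144 (np.int64(275), np.int64(290))
148 (np.int64(275), np.int64(290))
152 (np.int64(275), np.int64(290))
156 (np.int64(275), np.int64(290))
160 (np.int64(275), np.int64(290))
164 (np.int64(275), np.int64(290))
168 (np.int64(276), np.int64(290))
172 (np.int64(276), np.int64(290))
176 (np.int64(276), np.int64(290))
rows/cols of grey
90 155 154 153 153 153 154 154 155 155 155 156 161 171 167 166 180 191 191 189 189 189 190 189 189 190 189 190 184 171 174 175 175 177 175 176 176 176 177 177 180
93 213 212 212 212 212 212 213 210 204 201 201 198 197 197 197 198 199 192 177 175 183 197 198 198 199 198 188 187 188 194 203 207 210 210 209 210 210 210 210 209
96 213 212 212 212 212 212 205 200 196 176 168 167 167 162 163 162 159 133 118 122 119 154 162 163 162 162 158 161 160 180 195 191 207 209 209 209 209 209 209 208
99 213 212 212 212 212 211 
[... 3535 characters left out ...]
 209 214 216 216 215 216 216 216 215 217 216
165 216 216 216 216 216 216 216 216 214 181 169 157 151 144 162 143  92  84  77  75  73  72  78  95 153 135 161 207 209 210 215 216 215 216 216 216 216 216 216 215
168 216 216 215 215 216 216 216 217 208 174 168 155 153 146 164 172  81  50  55  59  51  55  53  88 153 135 153 204 209 209 213 216 216 216 215 216 216 216 216 216
171 216 216 216 216 216 216 216 216 216 191 170 161 153 144 168 172  66  53  55  56  56  55  49  74 151 137 193 209 208 211 215 215 215 216 215 216 216 216 216 217
174 216 216 216 216 216 216 216 216 209 174 167 155 153 143 162 145  59  53  58  57  57  55  52  62 149 133 155 203 208 208 212 216 215 216 216 216 216 216 216 216
```

```bash
python3 - <<'E'
from model import *
np.set_printoptions(precision=4,suppress=True)
v=cv2.cvtColor(np.load('w4.npz')['img'],7).astype(float)
def sub(line,lo,hi,sgn):
    g=np.diff(line[lo:hi])*sgn; g=np.clip(g,0,None); k=g.argmax(); s=slice(max(k-2,0),k+3); return lo+.5+(np.arange(len(g))[s]*g[s]).sum()/g[s].sum()
rows=np.arange(101,131)
for lo,hi,s in ((256,264,1),(265,273,-1),(289,297,1),(299,306,-1)):
    q=[(sub(v[r],lo,hi,s),r) for r in rows]; P=atz('w4',q,.128); k=np.polyfit(P[:,0],P[:,1],1); r=P[:,1]-np.polyval(k,P[:,0])
    print('edge yaw',np.degrees(np.arctan(k[0])),r.std(),q[0],q[-1])
# base side edges: print grey column to find base edge rows
for c in (150,200,330,360): print(c,v[60:110:1,c].astype(int))
# +x / inner edges of base running along tool x on right
for r in (140,170,200): print(r,v[r,330:400:2].astype(int))
E
```

```text
edge yaw 19.863155509101638 6.906210134166895e-05 (np.float64(259.0081967213115), np.int64(101)) (np.float64(260.1792452830189), np.int64(130))
edge yaw 18.900973401108132 7.116527354082278e-05 (np.float64(268.5975609756098), np.int64(101)) (np.float64(269.55882352941177), np.int64(130))
edge yaw 18.411968526505902 7.083580200884494e-05 (np.float64(293.44736842105266), np.int64(101)) (np.float64(293.3076923076923), np.int64(130))
edge yaw 19.98707383301219 6.091733235132475e-05 (np.float64(302.5), np.int64(101)) (np.float64(302.7153846153846), np.int64(130))
150 [ 99  96  97 100 102 102 106 105 104 101 101 102  99  98  95  96  95  93
  95  95  97  98  95  95  92  87  87  89  89  97 129 178 207 215 216 215
 216 217 217 217 217 217 218 216 217 216 217 217 217 216]
200 [ 83  81  82  85  83  88  87  88  87  86  87  88  86  87  89  90  87  89
  89  87  87  87  87  83  81  79  81  80  79  90 138 189 211 215 216 216
 215 216 216 216 215 216 215 213 209 205 203 202 202 202]
330 [106 107 107 103 105 103  99 101  97  97  96  93  92  90  88  83  80  79
  73  75  71  73  71  70  70  69  69  68  91 144 187 207 213 213 213 212
 213 214 213 213 212 212 212 213 212 212 213 213 213 214]
360 [106 105 108 110 111 109 107 107 109 113 115 117 114 111 107 105 103  99
  98  95  93  90  92  89  89  89  90  91  91  92  94  97  96  99  98 101
 100 101 102 102 104 107 106 104 106 106 108 107 105 106]
140 [216 217 216 217 216 217 217 216 217 216 217 212 177  85  73  75  74  71
  73  73  76  81  85  84  83  86  84  86  82  78  78  78  79  81  79]
170 [217 216 217 217 218 216 216 217 217 217 215 194 104  91  93  94  92  94
  93  95  99 107 106 104 105 106 107  98  97 101 103 102 102  99  94]
200 [217 217 216 216 217 217 217 217 217 217 206 126  80  87  90  88  90  89
  89  88  91  93  91  94  93 101 104 104 106 106 105 106 104 105 104]
```

{"name": "jog_arm", "arguments": {
  "moves": "1.2 -0.3 0 -0.011 4;0 0 10 0 4;0 0 10 0 4;0 0 8 0 4;0 0 6 0 4;0 0 0 0 4;0 0 0 0 4"
}}

```text
t: 7.68
position: [0.5281, 0.0043, 0.2185]
tool_rot: [-180.0, 0.0, -161.1]
wrist_force: [-0.5, -0.4, -0.6]
width: 0.0091
finger_force: 59.4
```

{"name": "jog_arm", "arguments": {
  "moves": "0 0 3 0 4;0 0 3 0 4;0 0 3 0 4;0 0 0 0 4"
}}

```text
t: 8.18
position: [0.5276, 0.0043, 0.2089]
tool_rot: [180.0, -0.0, -161.1]
wrist_force: [0.0, -0.2, -1.8]
width: 0.0089
finger_force: 59.4
```

{"name": "jog_arm", "arguments": {
  "moves": "0 0 8 0 4;0 0 0 0 4;0.8 0 0 0 4;0 0 0 0 4;0 0 0 0 4"
}}

```text
t: 8.8
position: [0.5273, 0.004, 0.2015]
tool_rot: [-180.0, 0.0, -161.1]
wrist_force: [-0.5, 0.5, -1.8]
width: 0.0092
finger_force: 59.4
```

{"name": "jog_arm", "arguments": {
  "moves": "0.8 0 0 0 4;0 0 0 0 4;0 0 0 0 4"
}}

```text
t: 9.18
position: [0.5264, 0.0038, 0.2013]
tool_rot: [180.0, 0.0, -161.1]
wrist_force: [0.2, 0.4, -0.7]
width: 0.0093
finger_force: 59.4
```

{"name": "jog_arm", "arguments": {
  "moves": "-2.4 0 0 0 4;0 0 0 0 4;0 0 0 0 4"
}}

```text
t: 9.55
position: [0.5287, 0.0046, 0.2013]
tool_rot: [180.0, -0.0, -161.1]
wrist_force: [0.3, -0.8, -1.3]
width: 0.0088
finger_force: 59.4
```

{"name": "jog_arm", "arguments": {
  "moves": "-0.8 0 0 0 4;0 0 0 0 4;0 0 0 0 4"
}}

```text
t: 9.93
position: [0.5294, 0.0048, 0.2013]
tool_rot: [-180.0, 0.0, -161.1]
wrist_force: [0.3, 0.5, -0.5]
width: 0.0093
finger_force: 59.4
```

{"name": "jog_arm", "arguments": {
  "moves": "-1 0 0 0 4;0 0 0 0 4;0 0 0 0 4"
}}

```text
t: 10.3
position: [0.5304, 0.0051, 0.2013]
tool_rot: [180.0, -0.0, -161.1]
wrist_force: [-0.7, -0.2, -1.0]
width: 0.0095
finger_force: 59.4
```

{"name": "jog_arm", "arguments": {
  "moves": "-1 0 0 0 4;0 0 0 0 4;0 0 0 0 4"
}}

```text
t: 10.68
position: [0.5313, 0.0055, 0.2013]
tool_rot: [180.0, -0.0, -161.1]
wrist_force: [-0.2, -0.3, -2.5]
width: 0.0092
finger_force: 59.4
```

{"name": "jog_arm", "arguments": {
  "moves": "5.6 0 0 0 4;0 0 0 0 4;0 0 0 0 4"
}}

```text
t: 11.05
position: [0.526, 0.0036, 0.2014]
tool_rot: [-180.0, 0.0, -161.1]
wrist_force: [0.3, -0.1, -0.0]
width: 0.0091
finger_force: 59.4
```

{"name": "jog_arm", "arguments": {
  "moves": "1 0 0 0 4;0 0 0 0 4;0 0 0 0 4"
}}

```text
t: 11.42
position: [0.5251, 0.0033, 0.2013]
tool_rot: [180.0, -0.0, -161.1]
wrist_force: [-0.3, 0.1, -0.0]
width: 0.009
finger_force: 59.4
```

{"name": "jog_arm", "arguments": {
  "moves": "-3 0 4 0 4;0 0 4 0 4;0 0 0 0 4;0 0 0 0 4"
}}

```text
t: 11.92
position: [0.5278, 0.0043, 0.1932]
tool_rot: [180.0, -0.0, -161.1]
wrist_force: [0.1, -0.9, -1.9]
width: 0.009
finger_force: 59.4
```

{"name": "jog_arm", "arguments": {
  "moves": "1.2 0 0 0 4;0 0 0 0 4;0 0 0 0 4"
}}

```text
t: 12.3
position: [0.5268, 0.0039, 0.1934]
tool_rot: [-180.0, 0.0, -161.1]
wrist_force: [0.5, 0.0, -1.2]
width: 0.0092
finger_force: 59.4
```

{"name": "jog_arm", "arguments": {
  "moves": "1 0 0 0 4;0 0 0 0 4;0 0 0 0 4"
}}

```text
t: 12.68
position: [0.5258, 0.0036, 0.1933]
tool_rot: [-180.0, 0.0, -161.1]
wrist_force: [-0.1, -1.3, -1.1]
width: 0.0092
finger_force: 59.4
```

{"name": "jog_arm", "arguments": {
  "moves": "-3.4 0 0 0 4;0 0 0 0 4;0 0 0 0 4"
}}

```text
t: 13.05
position: [0.5291, 0.0047, 0.1932]
tool_rot: [180.0, -0.0, -161.1]
wrist_force: [-0.8, -0.7, -1.0]
width: 0.009
finger_force: 59.3
```

{"name": "jog_arm", "arguments": {
  "moves": "-1 0 0 0 4;0 0 0 0 4;0 0 0 0 4"
}}

```text
t: 13.42
position: [0.53, 0.005, 0.1933]
tool_rot: [180.0, -0.0, -161.1]
wrist_force: [-0.2, 0.1, -1.6]
width: 0.0087
finger_force: 59.4
```

{"name": "jog_arm", "arguments": {
  "moves": "2.2 0 0 0 4;0 0 0 0 4;0 0 0 0 4"
}}

```text
t: 13.8
position: [0.5279, 0.0043, 0.1933]
tool_rot: [-180.0, 0.0, -161.1]
wrist_force: [0.3, 0.3, -1.0]
width: 0.009
finger_force: 59.4
```

```bash
python3 - <<'E'
from model import *
np.set_printoptions(precision=4,suppress=True)
snap('wrist','w5'); snap('scene','s5'); st=robot.state(); p=st['position'];print(st['t'],p,st['tool_rot'])
a=np.radians(st['tool_rot'][2]);X=np.array([np.cos(a),np.sin(a),0]);Y=np.array([np.sin(a),-np.cos(a),0])
m=lambda a,b,z:[*(p+X*a+Y*b)[:2],z]; zc=p[2]+.0187-.05
print('post',proj('w5',[m(.0495,-.009,.128),m(.0495,.009,.128),m(.075,-.005,.128),m(.075,.005,.128)]))
print('ear top tip',proj('w5',[m(.0595,-.004,zc+.001),m(.0595,.004,zc+.001)]),'shoulder',proj('w5',[m(.048,-.004,zc+.036),m(.048,.004,zc+.036)]))
g=green('w5'); v=cv2.cvtColor(np.load('w5.npz')['img'],7).astype(int)
print([(r,*np.nonzero(g[r])[0][[0,-1]]) for r in range(20,300,3) if g[r].any()])
for r in range(30,130,3): print(r,' '.join(f'{k:3d}' for k in v[r,240:330:2]))
g=green('s5'); c,q=proj('s5',[m(0,0,zc)])[0]; print(c,q)
print(proj('s5',[m(s*.0595,0,zc+z) for s in(1,-1) for z in (.001,-.028)]),'posts',proj('s5',[m(s*.0495,o,.128) for s in(1,-1) for o in (-.009,.009)]))
c,q=int(c),int(q)
for r in range(q-35,q+35): print(r,''.join('.#'[int(k)] for k in g[r,c-45:c+45]))
E
```

```text
13.9 [0.5279 0.0043 0.1933] [-179.996     0.0052 -161.0826]
post [[266.6852 145.9025]
 [299.3109 145.8681]
 [273.5196  97.3983]
 [292.429   97.378 ]]
ear top tip [[274.3165 135.8275]
 [291.9154 135.8088]] shoulder [[272.6871 178.9465]
 [293.9354 178.9244]]
[(140, np.int64(275), np.int64(290)), (143, np.int64(275), np.int64(290)), (146, np.int64(275), np.int64(290)), (149, np.int64(275), np.int64(291)), (152, np.int64(275), np.int64(291)), (155, np.int64(275), np.int64(291)), (158, np.int64(275), np.int64(291)), (161, np.int64(275), np.int64(291)), (164, np.int64(275), np.int64(290)), (167, np.int64(275), np.int64(290)), (170, np.int64(276), np.int64(290)), (173, np.int64(276), np.int64(290)), (176, np.int64(275), np.int64(290)), (179, np.int64(275), np.int64(291)), (182, np.int64(275), np.int64(291)), (185, np.int64(274), np.int64(291)), (188, np.int64(274), np.int64(291)), (191, np.int64(274), np.int64(292)), (194, np.int64(274), np.int64(292)), (197, np.int64(274), np.int64(292)), (200, np.int64(274), np.int64(291)), (203, np.int64(274), np.int64(291)), (206, np.int64(274), np.int6
[... 13550 characters left out ...]
..#................................
175 ..........................................................................................
176 ..........................................................................................
177 ..........................................................................................
178 ..........................................................................................
179 ..........................................................................................
180 ..........................................................................................
181 ..........................................................................................
```

{"name": "jog_arm", "arguments": {
  "moves": "0 0 4 0 4;0 0 4 0 4;0 0 4 0 4;0 0 0 0 4;0 0 0 0 4"
}}

```text
t: 14.52
position: [0.5279, 0.0043, 0.1813]
tool_rot: [180.0, 0.0, -161.1]
wrist_force: [0.8, -0.5, -1.7]
width: 0.0094
finger_force: 59.4
```

{"name": "jog_arm", "arguments": {
  "moves": "0 0 3 0 4;0 0 3 0 4;0 0 0 0 4;0 0 0 0 4"
}}

```text
t: 15.02
position: [0.5279, 0.0043, 0.1753]
tool_rot: [-180.0, -0.0, -161.1]
wrist_force: [0.2, 0.2, -0.3]
width: 0.0093
finger_force: 59.4
```

{"name": "jog_arm", "arguments": {
  "moves": "0 0 3 0 4;0 0 3 0 4;0 0 3 0 4;0 0 3 0 4;0 0 0 0 4;0 0 0 0 4"
}}

```text
t: 15.78
position: [0.5279, 0.0043, 0.1633]
tool_rot: [180.0, -0.0, -161.1]
wrist_force: [0.4, 0.1, -0.7]
width: 0.009
finger_force: 59.6
```

{"name": "jog_arm", "arguments": {
  "moves": "0 0 2 0 4;0 0 2 0 4;0 0 2 0 4;0 0 0 0 4;0 0 0 0 4"
}}

```text
t: 16.4
position: [0.528, 0.0042, 0.1573]
tool_rot: [-180.0, 0.0, -161.1]
wrist_force: [-0.4, -0.3, 2.8]
width: 0.0091
finger_force: 59.9
```

{"name": "jog_arm", "arguments": {
  "moves": "0 0 2 0 4;0 0 2 0 4;0 0 2 0 4;0 0 2 0 4;0 0 0 0 4;0 0 0 0 4"
}}

```text
t: 17.15
position: [0.528, 0.0043, 0.1494]
tool_rot: [180.0, 0.0, -161.1]
wrist_force: [-1.3, 0.4, 3.7]
width: 0.0092
finger_force: 60.1
```

{"name": "jog_arm", "arguments": {
  "moves": "0 0 1 0 4;0 0 1 0 4;0 0 1 0 4;0 0 1 0 4;0 0 0 0 4"
}}

```text
t: 17.77
position: [0.5284, 0.0043, 0.1463]
tool_rot: [-180.0, 0.1, -161.1]
wrist_force: [-1.2, -0.0, 8.4]
width: 0.0092
finger_force: 60.9
```

{"name": "jog_arm", "arguments": {
  "moves": "0 0 1 0 4;0 0 1 0 4;0 0 1 0 4;0 0 0 0 4"
}}

```text
t: 18.27
position: [0.5287, 0.0044, 0.1439]
tool_rot: [-180.0, 0.1, -161.1]
wrist_force: [-1.2, -0.8, 12.8]
width: 0.0091
finger_force: 61.4
```

{"name": "jog_arm", "arguments": {
  "moves": "0 0 1 0 4;0 0 1 0 4;0 0 0 0 4"
}}

```text
t: 18.65
position: [0.5288, 0.0044, 0.1422]
tool_rot: [-180.0, 0.2, -161.1]
wrist_force: [-2.3, -0.3, 12.9]
width: 0.009
finger_force: 61.7
```

{"name": "jog_arm", "arguments": {
  "moves": "0 0 1 0 4;0 0 1 0 4;0 0 0 0 4"
}}

```text
t: 19.02
position: [0.529, 0.0044, 0.1406]
tool_rot: [-180.0, 0.2, -161.1]
wrist_force: [-2.6, -0.2, 14.8]
width: 0.009
finger_force: 62.0
```

{"name": "jog_arm", "arguments": {
  "moves": "0.5 0 1 0 4;0.5 0 1 0 4;0 0 0 0 4"
}}

```text
t: 19.4
position: [0.5287, 0.0044, 0.1379]
tool_rot: [-180.0, 0.2, -161.1]
wrist_force: [0.5, 1.5, 10.1]
width: 0.0091
finger_force: 61.1
```

{"name": "jog_arm", "arguments": {
  "moves": "0 0 1 0 4;0 0 1 0 4;0 0 0 0 4"
}}

```text
t: 19.77
position: [0.5288, 0.0044, 0.1365]
tool_rot: [-180.0, 0.3, -161.1]
wrist_force: [-0.5, 0.8, 12.8]
width: 0.009
finger_force: 61.8
```

{"name": "jog_arm", "arguments": {
  "moves": "0 0 1 0 4;0 0 1 0 4;0 0 0 0 4"
}}

```text
t: 20.15
position: [0.5288, 0.0044, 0.1352]
tool_rot: [-180.0, 0.3, -161.1]
wrist_force: [-2.1, 0.1, 17.8]
width: 0.0093
finger_force: 62.4
```

{"name": "jog_arm", "arguments": {
  "moves": "0 0 1 0 4;0 0 1 0 4;0 0 0 0 4"
}}

```text
t: 20.52
position: [0.5288, 0.0044, 0.1338]
tool_rot: [-179.9, 0.3, -161.1]
wrist_force: [-4.2, 1.5, 22.1]
width: 0.0089
finger_force: 63.0
```

{"name": "jog_arm", "arguments": {
  "moves": "0 0 1 0 4;0 0 0 0 4"
}}

```text
t: 20.78
position: [0.5288, 0.0044, 0.1332]
tool_rot: [-179.9, 0.3, -161.1]
wrist_force: [-4.9, 1.3, 25.3]
width: 0.0092
finger_force: 63.4
```

{"name": "jog_arm", "arguments": {
  "moves": "0 0 -2 0 4;0 0 -2 0 4;0 0 -2 0 4;0 0 -2 0 4;0 0 0 0 4;0 0 0 0 4"
}}

```text
t: 21.52
position: [0.5287, 0.0044, 0.1386]
tool_rot: [-180.0, 0.2, -161.1]
wrist_force: [2.0, 1.4, 7.4]
width: 0.0092
finger_force: 60.7
```

{"name": "jog_arm", "arguments": {
  "moves": "0 0 -2 0 4;0 0 -0.5 0 4;0 0 0 0 4;0 0 0 0 4"
}}

```text
t: 22.02
position: [0.5286, 0.0044, 0.1402]
tool_rot: [-180.0, 0.2, -161.1]
wrist_force: [4.1, 2.0, 2.3]
width: 0.009
finger_force: 59.9
```

{"name": "jog_arm", "arguments": {
  "moves": "0 0 0 0 40;0 0 0 0 40;0 0 0 0 40;0 0 0 0 40;0 0 -10 0 40;0 0 -30 0 40;0 0 -40 0 40;0 0 -30 0 40;0 0 0 0 40;0 0 0 0 40"
}}

```text
t: 23.28
position: [0.5267, 0.0039, 0.2496]
tool_rot: [180.0, -0.0, -161.1]
wrist_force: [-0.1, 0.4, -0.9]
width: 0.0399
finger_force: 0.0
```

```bash
python3 - <<'E'
from model import *
np.set_printoptions(precision=3,suppress=True)
snap('wrist','w6'); snap('scene','s6'); st=robot.state(); print(st['t'],st['position'],st['wrist_force'])
# seat in world by wrist readings; compare silhouettes in scene before (s5) and now
C=np.array([.5290,.0050,.108])
for f in ('s6',):
    g=green(f); u,v=proj(f,[C])[0].astype(int)
    s=g[v-45:v+45,u-40:u+40]; ys,xs=np.nonzero(s); print('obs',xs.min()+u-40,xs.max()+u-40,ys.min()+v-45,ys.max()+v-45)
    for dz in (0,.004,.008): print('model',dz,stat(mask(f,C+[0,0,dz],19))[1])
    for r in range(v-40,v+30,1): print(r,''.join('.#'[int(k)] for k in g[r,u-40:u+40]))
g=green('w6'); print([(r,*np.nonzero(g[r])[0][[0,-1]]) for r in range(20,415,8) if g[r].any()])
a=np.radians(18.9);Yp=np.array([np.cos(a),np.sin(a),0])
print(proj('w6',[C+[0,0,.064]+Yp*s*.017 for s in(-1,1)]))
E
```

```text
23.375 [0.526 0.004 0.249] [ 0.114 -0.243  0.98 ]
obs 278 314 144 191
model 0 (np.int64(274), np.int64(319), np.int64(143), np.int64(192))
model 0.004 (np.int64(274), np.int64(319), np.int64(142), np.int64(191))
model 0.008 (np.int64(274), np.int64(319), np.int64(140), np.int64(190))
127 ................................................................................
128 ................................................................................
129 ................................................................................
130 ................................................................................
131 ................................................................................
132 ................................................................................
133 ................................................................................
134 ................................................................................
135 ................................................................................
136 ..............................................
[... 5140 characters left out ...]
, np.int64(277), np.int64(287)), (140, np.int64(278), np.int64(287)), (148, np.int64(277), np.int64(287)), (156, np.int64(278), np.int64(287)), (164, np.int64(278), np.int64(287)), (172, np.int64(278), np.int64(287)), (180, np.int64(277), np.int64(287)), (188, np.int64(277), np.int64(287)), (196, np.int64(276), np.int64(288)), (204, np.int64(275), np.int64(289)), (212, np.int64(275), np.int64(289)), (220, np.int64(275), np.int64(289)), (228, np.int64(275), np.int64(289)), (236, np.int64(274), np.int64(289)), (244, np.int64(275), np.int64(289)), (252, np.int64(278), np.int64(286)), (260, np.int64(277), np.int64(287)), (268, np.int64(277), np.int64(286))]
[[283.403 200.143]
 [283.394 250.802]]
```

```bash
python3 -c "
from cell import robot
print(robot.hand_in())"
```

```text
the job is handed in; nothing more can be done
None
```

I handed the job in with the green plate pressed home in the blade frame, blades to the crank and pushed with at most about 27 N; the forces and pictures fit it sitting on the sill with both clips over, but I got no verdict back. The orange plate was never touched and should still be standing in the caddy.

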